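Bolt the boring-bar chest

TASK

Bolt the blue boring-bar chest shut: with the handle turned up, slide the bolt across by its red grip to the brass keeper, feel for the notch in the keeper's rail with the handle resting lightly on it, then turn the handle down towards the robot into the notch until it lies fully down, and let go. Be gentle: pressing the handle on the rails or the keeper with more than 30 N bends them. Leave the tape roll, the yellow case and the oil bottle alone.

Things in the scene. Friction and masses are not known exactly. Their poses are not given: they have to be found in the camera images.
- chest: Fixed blue steel chest, 220 (x) x 360 (y) x 90 (z) mm, origin at the centre of its underside, x away from the robot, y along the bolt towards the keeper (the robot's left), z up; turned up to 0.35 rad. Bolt axis: along y at x = +10, 34 mm above the flat top (z = 124 mm). The keeper is a brass channel with a notched front rail, fixed along the bolt's line on the left part of the top.
- axis_start (a point): Fixed point on the bolt's axis where the stem stands at bolt = 0: x 10, y -50, z 124 mm on the chest. The notch in the brass rail is 15 mm wide along y, the stem 10 mm thick. The keeper was screwed on by eye: the stem is in the middle of the notch at a bolt value somewhere from 0.051 to 0.098 m, not measured: find it by feel (or look). Within 2 mm of the middle the stem goes down freely.
- rail_mid (a point): Middle of the steel slot rail's upper edge (x -17.5, y -37, z 143 mm on the chest). Rails 5 mm thick run beside the bolt over all its travel: steel (53 mm above the top), then brass (x -20 to -25 mm, 58 mm). Away from the notch the stem comes to rest on them at about 0.77 rad; resting lightly and pushed along, it sinks where the notch is. Pressing at the grip loads the rail twice as hard.
- bolt (a joint): Slide of the rod and handle along the chest's +y, in m: 0 fully drawn back, growing as it is shot towards the keeper. Stiff: about 4 N of dry friction plus 8 N per m/s. Range 0 to 0.125. Starts between 0 and 0.02. A stem that has sunk only a little catches on the notch's far side about 4 mm past the notch's middle.
- handle (a joint): Angle of the handle about the rod, in rad: 0 straight up, growing as it turns towards the robot (chest -x); 1.57 lying level, stopped by the floor of the notch. Stays where it is left: dry friction about 0.06 N m (0.8 N at the grip). Starts between 0 and 0.5. The round stem is 10 mm thick.
- grip (a point): Centre of the red grip, a crossbar 20 mm in diameter and 24 mm long along the chest's y, at the stem's end, 75 mm from the rod's axis. Pinched on its two flat ends from straight above, it can swing between the fingers as the handle turns, so the gripper need not tilt. Level in the notch its centre is 34 mm above the chest's top.
- tape_center (a point): Bystander: white tape roll, 68 mm across, 24 mm high, lying on the chest's top behind the bolt; its centre.
- case_center (a point): Bystander: yellow plastic insert case, 90 x 60 x 45 mm, on the table to the right of the chest; its centre.
- oil_center (a point): Bystander: small amber oil bottle, 48 mm across, 110 mm tall, on the table to the left of the chest; its centre.

How it is judged:
On the way, in this order (a step that is already met when the one before it is completed fails the run):
1. the bolt has been slid across (more than 40 mm) with the handle still turned up (less than 1.2 rad) (value of joint bolt above 0.04 m and value of joint handle below 1.2 rad), for 0.1 s.
2. the handle is down in the notch (more than 1.45 rad) (value of joint bolt above 0.04 m and value of joint handle above 1.45 rad), for 0.2 s.
At the end, for the whole second after the job is handed in: The bolt is across (more than 40 mm) and its handle lies down in the keeper's notch, turned at least 1.45 rad, at rest and let go (all of step 2 and velocity of joint handle below 0.05 rad/s); the robot touches nothing.
It fails at once if the handle pressed with more than 30 N on the slot rail or the keeper (contact force between handle and keeper above 30 N or contact force between handle and chest above 30 N).
It fails at once if a bystander moved by more than 15 mm (distance of any of tape_center, case_center, oil_center from where it was at the start of the episode above 0.015 m).
It also fails if it takes over 61 s, if anything falls off the work surface, if the arm or the gripper's body presses on something with over 40 N, if the wrist force passes 120 N, or if a joint passes its speed limit or range.

ROBOT

A 6-joint arm with a two-finger parallel gripper is mounted at the origin on the work surface. World frame = base frame: x ahead of the robot, y to its left, z up, the work surface at z = 0. Lengths are in m, angles in rad, forces in N, time in s.
With the tool pointing down it reaches from about 0.425 to 0.95 m from the base axis. Payload 3.5 kg.
Tool frame: the origin (TCP) lies on the centre line of the jaws, within the pads' length; the fingertips stand 17 mm ahead of it and the grasp point (between the pads) lies 2 mm behind it; z points along the fingers, y is the line along which they close (so a half turn about z gives the same grasp; the last joint's range is limited). The gripper opens to 85 mm and grips with 20 to 120 N. Pads are 22 mm wide; open, the fingers measure 114 mm over their backs; the gripper's body (76 mm by 85 mm) begins 54 mm behind the grasp point. The pads swing forward as they close: fully open they stand 13 mm farther back than shut.
Start: joints at [1.18, 0.286, 1.577, -0, 1.279, -0.15], TCP at [0.161, 0.656, 0.248] pointing down, gripper open.
Joint ranges: [-2.77, 2.77], [-0.9, 2.22], [0.21, 2.48], [-1.53, 4.67], [0.24, 2.81], [-2.84, 2.84]. Speed limits (rad/s): [2.79, 2.79, 3.14, 3.14, 3.14, 3.14].

INTERFACE

Orientations are given as a unit quaternion [x, y, z, w].
In Python, from plant import ctrl gives the robot as it stands. The module is installed in compiled form; this text tells all that it offers.
- The arm moves only by the tool drive_tool, never from a script. Its argument "moves" is a list of rows, each a list of 3 entries, a list of its own where there are three numbers: the turn, a rotation vector about the tool's x, y, z in rad, then the shift along the tool's x, y, z in m, then the finger opening in m, from 0 to 0.0854. A call has 1 to 5 rows; each row shifts and turns the commanded pose from where the row before left it, along the tool's axes as they then stand; what a row does not reach is not made up. A row lasts 1/8 s, in which the tool goes at most 62.5 mm and 10.7 degrees, less where a joint would pass 70% of its speed; a pose out of reach is approached as far as the arm can. A call with a gripper value outside its range is refused whole. The fingers move at their own pace and stop on an object; "grip_force" is the grip in N (left out, the last holds). Time passes only in rows, so rows that do not move let the fingers close. It gives the time, the measured TCP pose, the force, the opening and the grip force at its end, in the units of the state.
- ctrl.get_state(): the state, without advancing time (a new reading comes with each control period).
- ctrl.read_camera(name): name is "scene" or "top"; returns a dict with "image" (420x560x3 uint8, red, green, blue), "fx", "fy", "cx", "cy" (pixels), "R" (3x3) and "t" (3): a world point X has camera coordinates R X + t. Camera axes: x right, y down, z forward; pixel columns grow to the right and rows downward; lengths in m; the calibration is good to about 2 mm. A picture is of the moment at which its call begins. There is no depth.
- ctrl.sign_off(): hands the job in; it is judged then, once.
The state is a dict: "time": time; "qpos": joint angles; "dq": joint speeds; "joint_efforts": joint torques, N m; "eef_pos": TCP position; "tcp_rot": TCP orientation; "contact_force": force on the tool from outside, world axes, zero at the start; "wrist_torque": the same for the moment, N m; "opening": opening from 0.0 (shut) to 1.0 (fully open); "finger_force": force on a finger pad.
Only numpy, scipy, OpenCV 4.12 (cv2) and the standard library are available. Lean on these libraries where they do the work, as an engineer would, in place of code of your own. Each camera call takes 0.05 s, during which the arm holds its last target. There are 200 camera calls.

## Working session

There is one attempt and no reset: what is moved stays moved. The work goes in short steps, Python scripts to look and compute and a tool call to move; the robot and the scene stay as the last step left them, time stands still between calls to the robot, and variables do not carry over. Pictures are saved under pics/ and viewed, at most 10 in all, crops included, and the job is handed in when it is done.

Besides the shell and the picture viewer there is one more tool, called as name(argument=value, ...) on one line, values as JSON. drive_tool: Moves the arm, as the interface text tells. Its arguments: {"type":"object","properties":{"moves":{"type":"array","items":{"type":"array"}},"grip_force":{"type":"number"}},"required":["moves"]}

```bash
mkdir -p pics
cat > h.py <<'E'
import numpy as np, cv2
from plant import ctrl
def shot(name, f, crop=None, k=1):
    c=ctrl.read_camera(name); im=c["image"][:,:,::-1]
    if crop: x0,y0,x1,y1=crop; im=im[y0:y1,x0:x1]
    if k!=1: im=cv2.resize(im,None,fx=k,fy=k,interpolation=cv2.INTER_CUBIC)
    cv2.imwrite("pics/"+f,im); return c
def proj(c,X):
    p=(np.array(c["R"])@np.atleast_2d(X).T).T+c["t"]; return np.c_[c["fx"]*p[:,0]/p[:,2]+c["cx"],c["fy"]*p[:,1]/p[:,2]+c["cy"]]
def ray(c,u,v):
    R=np.array(c["R"]); o=-R.T@c["t"]; d=R.T@np.array([(u-c["cx"])/c["fx"],(v-c["cy"])/c["fy"],1]); return o,d/np.linalg.norm(d)
def atz(c,u,v,z):
    o,d=ray(c,u,v); return o+d*(z-o[2])/d[2]
E
python3 - <<'E'
from h import *
for n in("top","scene"):
    c=shot(n,n+"1.png",k=1.4); o,_=ray(c,0,0); print(n,o,c["fx"])
s=ctrl.get_state(); print(s["eef_pos"],s["tcp_rot"],s["opening"],s["time"])
E
```

```text
top [0.39386639 0.03516367 1.2797062 ] 468.63540156560754
scene [1.232891   0.49038137 1.07233473] 472.65294597135676
[0.16072278 0.65499522 0.24707672] [ 1.20091680e-01  9.92762214e-01 -1.04598318e-03 -2.83279374e-04] 1.0021753868565355 0.1
```

View pics/top1.png

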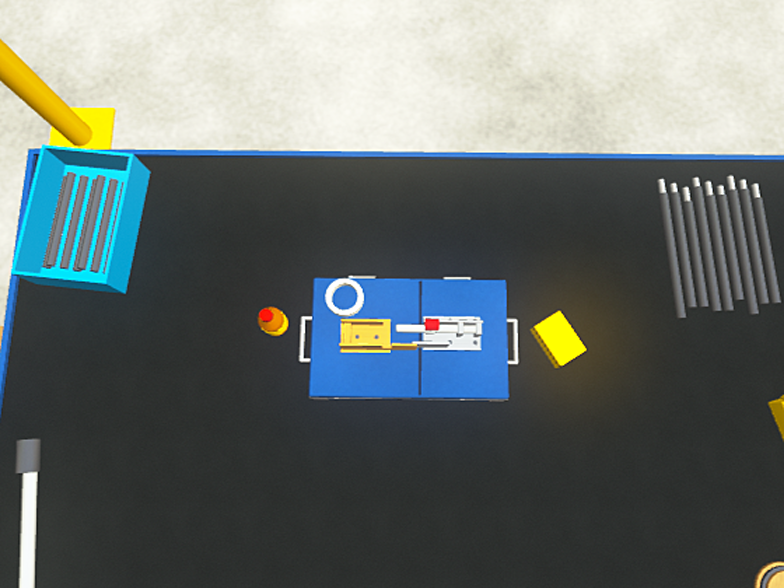

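View pics/scene1.png

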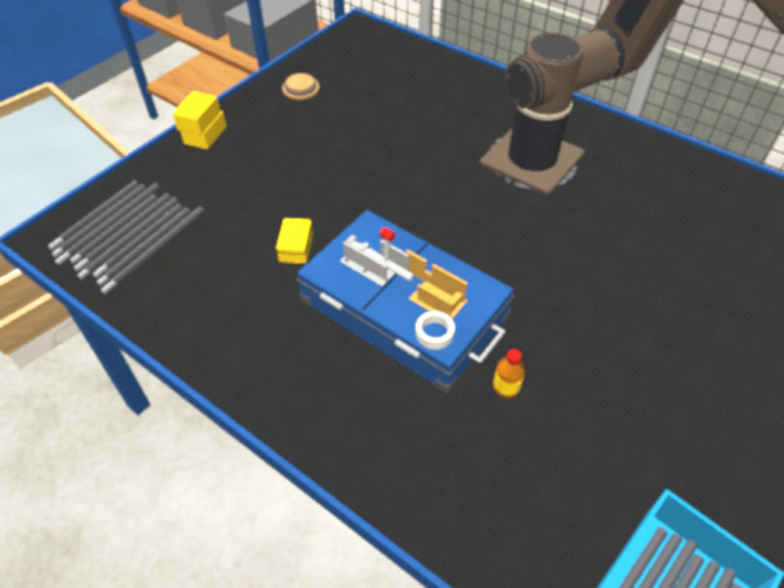

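The top view shows the chest corners at about (314,279), (506,280), (509,398) and (309,398), with the red grip at (432,324). In the scene view the grip is at (387,234) and the oil bottle is left of the chest. Next, enlarged crops.

Run:
```python
from h import *
shot("top","top2.png",(215,190,375,290),5); shot("scene","scene2.png",(205,140,375,260),4.7)
```

```text
(no output)
```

View pics/top2.png

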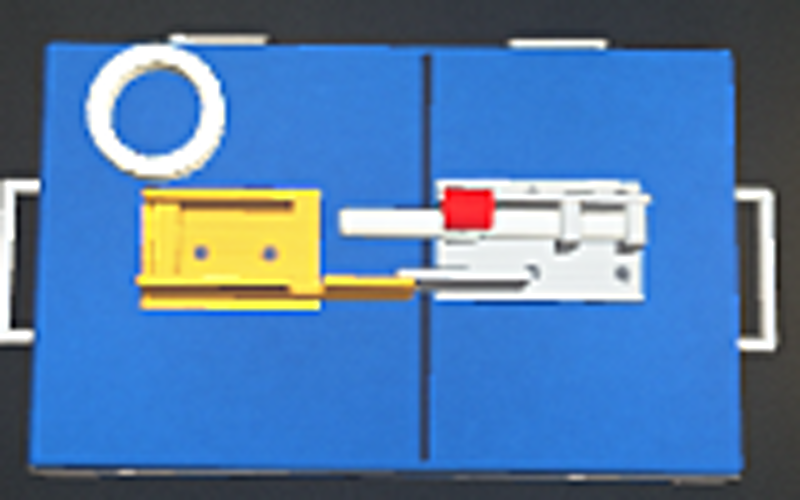

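View pics/scene2.png

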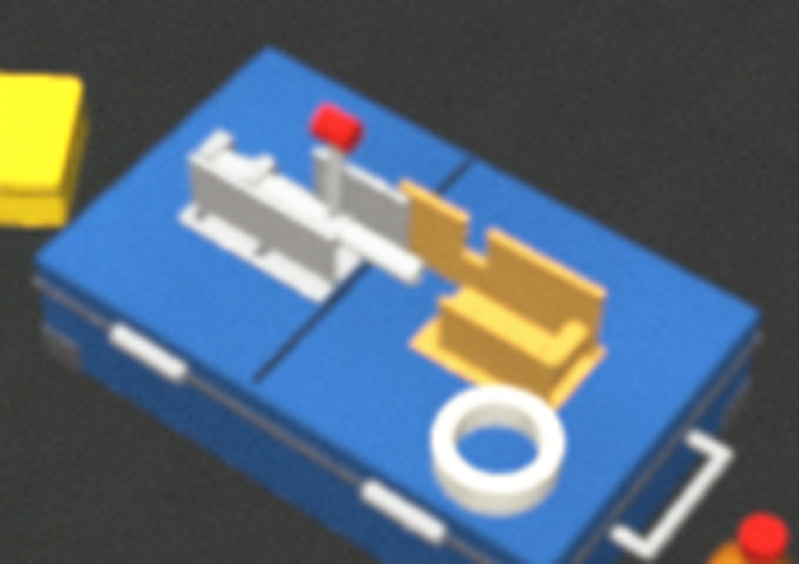

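Top crop: the chest top's corners are (48,44), (733,50), (742,474) and (32,466), and the grip is at (468,209). Scene crop: corners (270,45), (760,312) and (36,258), grip at (336,128), and the notch in the brass rail's top edge lies between (467,216) and (488,232).

```bash
cat > fit.py <<'E'
from h import *
from scipy.optimize import least_squares
T=ctrl.read_camera("top");S=ctrl.read_camera("scene")
tp=lambda p:(np.atleast_2d(p)+.5)/5-.5+[215,190]
sp=lambda p:(np.atleast_2d(p)+.5)/4.7-.5+[205,140]
def W(q,P):
    c,s=np.cos(q[2]),np.sin(q[2]); return np.atleast_2d(P)@np.array([[c,s,0],[-s,c,0],[0,0,1]])+[q[0],q[1],0]
Ct=np.array([[.11,.18,.09],[.11,-.18,.09],[-.11,-.18,.09],[-.11,.18,.09]]);Cs=Ct[[2,3,1]]
pt=tp([[48,44],[733,50],[742,474],[32,466]]);ps=sp([[270,45],[760,312],[36,258]])
f=lambda q:np.r_[(proj(T,W(q,Ct))-pt).ravel(),(proj(S,W(q,Cs))-ps).ravel()]
r=least_squares(f,[.5,0,0]);q=r.x;print("chest",q,"res px",np.round(r.fun,1))
def tri(a,b):
    (o1,d1),(o2,d2)=ray(T,*a),ray(S,*b);A=np.c_[d1,-d2];l=np.linalg.lstsq(A,o2-o1,rcond=None)[0]
    x,y=o1+l[0]*d1,o2+l[1]*d2;return (x+y)/2,np.linalg.norm(x-y)
inv=lambda X:W([0,0,-q[2]],np.array(X)-[q[0],q[1],0])[0]
g,e=tri(tp([468,209])[0],sp([336,128])[0]);print("grip",g,e,"chest frame",inv(g))
for u in([467,216],[488,232],[402,181],[605,292]):
    print(u,inv(atz(S,*sp(u)[0],.148)))
for p in([.01,-.05,.124],):print("axis",W(q,p))
for b in (0,.02): print(b,W(q,[[.01,-.05+b,.199],[.01-.075*np.sin(.5),-.05+b,.124+.075*np.cos(.5)]]))
E
python3 fit.py
```

```text
chest [ 0.56504019  0.01822345 -0.00425426] res px [-1.  -0.9  0.  -0.5  0.3  0.1 -1.3  0.1 -0.7 -0.9  0.5 -1.  -1.  -1.2]
grip [ 0.57035971 -0.01807753  0.19774186] 0.0003604027897403627 chest frame [ 0.00547391 -0.03627803  0.19774186]
[467, 216] [-0.02234853  0.03367004  0.148     ]
[488, 232] [-0.01970136  0.0496811   0.148     ]
[402, 181] [-0.02180615 -0.0106132   0.148     ]
[605, 292] [-0.02245812  0.12444083  0.148     ]
axis [[ 0.57482739 -0.03181864  0.124     ]]
0 [[ 0.57482739 -0.03181864  0.199     ]
 [ 0.5388708  -0.03166567  0.18981869]]
0.02 [[ 0.57491247 -0.01181882  0.199     ]
 [ 0.53895588 -0.01166585  0.18981869]]
```

The chest is at (0.565, 0.018) with yaw near 0. The bolt is at about 0.014 m, the handle at about 0.07 rad and the notch at about 0.0915 m. The grip's height and reach agree with the given geometry, so I'll move now.

drive_tool(moves=[[[0, 0, -0.12], [0, 0, -0.015], 0.06], [[0, 0, -0.12], [0, 0, -0.015], 0.06], [[0, 0, 0], [-0.031, -0.052, 0], 0.06], [[0, 0, 0], [-0.031, -0.052, 0], 0.06], [[0, 0, 0], [-0.031, -0.052, 0], 0.06]], grip_force=30)

```text
time: 0.92
eef_pos: [0.2544, 0.4979, 0.2783]
tcp_rot: [-0.0, 1.0, 0.0, 0.0]
contact_force: [0.8, -0.1, 1.2]
opening: 0.699
finger_force: 0.0
```

drive_tool(moves=[[[0, 0, 0], [-0.031, -0.052, 0], 0.06], [[0, 0, 0], [-0.031, -0.052, 0], 0.06], [[0, 0, 0], [-0.031, -0.052, 0], 0.06], [[0, 0, 0], [-0.031, -0.052, 0], 0.06], [[0, 0, 0], [-0.031, -0.052, 0], 0.06]])

```text
time: 1.55
eef_pos: [0.4092, 0.2376, 0.2787]
tcp_rot: [0.0, 1.0, 0.0, 0.001]
contact_force: [0.2, -0.5, -0.8]
opening: 0.702
finger_force: 0.0
```

drive_tool(moves=[[[0, 0, 0], [-0.031, -0.052, 0], 0.06], [[0, 0, 0], [-0.031, -0.052, 0], 0.06], [[0, 0, 0], [-0.031, -0.052, 0], 0.06], [[0, 0, 0], [0, 0, 0], 0.06], [[0, 0, 0], [0, 0, 0], 0.06]])

```text
time: 2.17
eef_pos: [0.5012, 0.0833, 0.2781]
tcp_rot: [0.001, 1.0, 0.0, -0.0]
contact_force: [-0.0, 0.4, 0.4]
opening: 0.703
finger_force: 0.0
```

drive_tool(moves=[[[0, 0, 0], [-0.0345, -0.0505, 0], 0.06], [[0, 0, 0], [-0.0345, -0.0505, 0], 0.06], [[0, 0, 0], [0, 0, 0.03], 0.06], [[0, 0, 0], [0, 0, 0.01], 0.06], [[0, 0, 0], [0, 0, 0], 0.06]])

```text
time: 2.8
eef_pos: [0.5694, -0.0161, 0.2374]
tcp_rot: [-0.001, 1.0, 0.0, -0.001]
contact_force: [-0.2, 0.4, 0.5]
opening: 0.705
finger_force: 0.0
```

Run:
```python
from h import *
a=cv2.resize(ctrl.read_camera("top")["image"][190:290,235:375,::-1],None,fx=4,fy=4,interpolation=2)
b=cv2.resize(ctrl.read_camera("scene")["image"][110:250,205:345,::-1],None,fx=4,fy=4,interpolation=2)[:400]
s=ctrl.get_state();print(s["eef_pos"],s["time"])
cv2.imwrite("pics/c3.png",cv2.resize(np.hstack([a,b]),(798,285)))
```

```text
[ 0.57048248 -0.01660495  0.23940638] 2.9
```

View pics/c3.png

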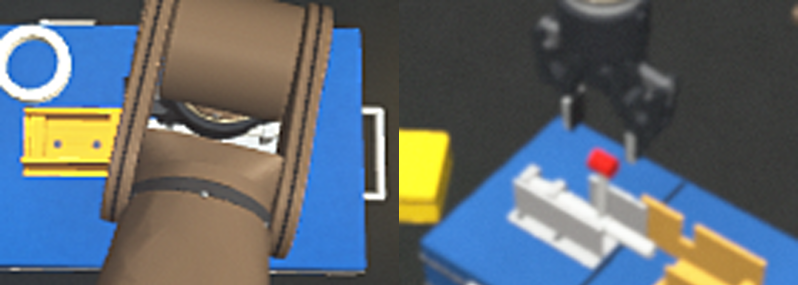

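The open fingertips, at (570,125) and (632,158) in the scene half, straddle the red grip at (602,162). I'll descend and pinch.

drive_tool(moves=[[[0, 0, 0], [0, -0.001, 0.022], 0.06], [[0, 0, 0], [0, 0, 0.021], 0.06], [[0, 0, 0], [0, 0, 0], 0.06], [[0, 0, 0], [0, 0, 0], 0.02], [[0, 0, 0], [0, 0, 0], 0.02]])

```text
time: 3.52
eef_pos: [0.5713, -0.0184, 0.1972]
tcp_rot: [0.0, 1.0, 0.0, 0.001]
contact_force: [-0.7, 6.0, 3.7]
opening: 0.284
finger_force: 2.4
```

drive_tool(moves=[[[0, 0, 0], [0, 0, 0], 0.02], [[0, 0, 0], [0, 0, 0], 0.02], [[0, 0, 0], [0, 0, 0], 0.02], [[0, 0, 0], [0, 0, 0], 0.02]])

```text
time: 4.03
eef_pos: [0.5713, -0.0184, 0.1973]
tcp_rot: [0.0, 1.0, 0.0, 0.001]
contact_force: [-0.2, 3.4, 4.9]
opening: 0.277
finger_force: 32.8
```

Pinched: opening 0.277 is about 24 mm, as expected. Next, slide the bolt towards the keeper.

drive_tool(moves=[[[0, 0, 0], [0, 0.012, 0], 0.02], [[0, 0, 0], [0, 0.014, 0], 0.02], [[0, 0, 0], [0, 0.014, 0], 0.02], [[0, 0, 0], [0, 0.012, 0], 0.02], [[0, 0, 0], [0, 0.01, 0], 0.02]])

```text
time: 4.65
eef_pos: [0.5716, 0.0416, 0.1973]
tcp_rot: [0.0, 1.0, -0.002, 0.002]
contact_force: [-0.2, -5.0, 4.9]
opening: 0.271
finger_force: 32.7
```

drive_tool(moves=[[[0, 0, 0], [0.009, 0, 0.0], 0.02], [[0, 0, 0], [0.01, 0, 0.003], 0.02], [[0, 0, 0], [0.009, 0, 0.005], 0.02], [[0, 0, 0], [0, 0, 0], 0.02]])

```text
time: 5.15
eef_pos: [0.5423, 0.0427, 0.189]
tcp_rot: [0.0, 1.0, -0.001, 0.001]
contact_force: [-0.8, -2.4, 7.4]
opening: 0.272
finger_force: 34.0
```

drive_tool(moves=[[[0, 0, 0], [0.007, 0, 0.004], 0.02], [[0, 0, 0], [0.0065, 0, 0.0045], 0.02], [[0, 0, 0], [0, 0, 0], 0.02], [[0, 0, 0], [0, 0, 0], 0.02]])

```text
time: 5.65
eef_pos: [0.5285, 0.0427, 0.1798]
tcp_rot: [0.0, 1.0, -0.0, -0.0]
contact_force: [-1.5, -1.6, 7.4]
opening: 0.273
finger_force: 34.9
```

Run:
```python
from h import *
shot("scene","s4.png",(240,140,360,230),6.6);s=ctrl.get_state();print(s["eef_pos"],s["contact_force"],s["time"])
```

```text
[0.52847931 0.04267302 0.17983332] [-1.09937912 -1.48477399  6.47911739] 5.7
```

View pics/s4.png

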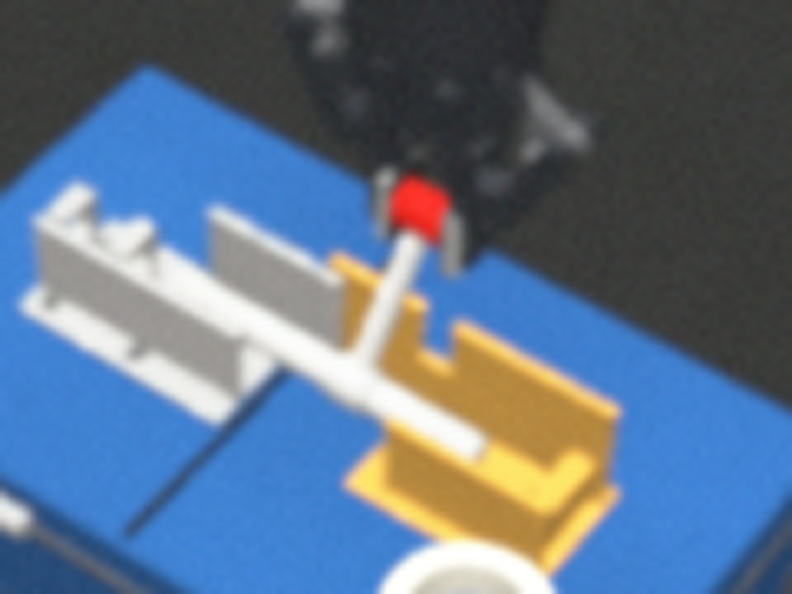

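The pinched handle leans on its way, with the stem crossing the brass rail at about (400,290) and the notch at (425–455, 310–360). Next, lower it gently onto the rail.

drive_tool(moves=[[[0, 0, 0], [0.002, 0, 0.002], 0.02], [[0, 0, 0], [0.001, 0, 0.001], 0.02], [[0, 0, 0], [0, 0, 0], 0.02]])

```text
time: 6.08
eef_pos: [0.5258, 0.0427, 0.1774]
tcp_rot: [0.0, 1.0, -0.001, 0.0]
contact_force: [-1.6, -1.6, 7.6]
opening: 0.278
finger_force: 35.5
```

drive_tool(moves=[[[0, 0, 0], [0.0007, 0, 0.0007], 0.02], [[0, 0, 0], [0, 0, 0], 0.02]])

```text
time: 6.32
eef_pos: [0.5252, 0.0427, 0.1768]
tcp_rot: [0.0, 1.0, -0.001, 0.0]
contact_force: [-1.8, -0.6, 8.4]
opening: 0.274
finger_force: 35.6
```

drive_tool(moves=[[[0, 0, 0], [0.0007, 0, 0.0007], 0.02], [[0, 0, 0], [0, 0, 0], 0.02]])

```text
time: 6.58
eef_pos: [0.5245, 0.0427, 0.1761]
tcp_rot: [0.0, 1.0, -0.0, 0.0]
contact_force: [-1.3, -1.7, 7.9]
opening: 0.271
finger_force: 35.7
```

drive_tool(moves=[[[0, 0, 0], [0.0006, 0, 0.0006], 0.02], [[0, 0, 0], [0, 0, 0], 0.02]])

```text
time: 6.82
eef_pos: [0.5238, 0.0427, 0.1754]
tcp_rot: [0.0, 1.0, -0.001, 0.0]
contact_force: [-1.6, -1.1, 7.7]
opening: 0.279
finger_force: 35.8
```

drive_tool(moves=[[[0, 0, 0], [0.0006, 0, 0.0006], 0.02], [[0, 0, 0], [0, 0, 0], 0.02]])

```text
time: 7.08
eef_pos: [0.5232, 0.0427, 0.1748]
tcp_rot: [0.0, 1.0, -0.001, 0.0]
contact_force: [-1.7, -1.6, 7.9]
opening: 0.278
finger_force: 35.9
```

drive_tool(moves=[[[0, 0, 0], [0.0006, 0, 0.0006], 0.02], [[0, 0, 0], [0, 0, 0], 0.02]])

```text
time: 7.32
eef_pos: [0.5226, 0.0427, 0.1742]
tcp_rot: [0.0, 1.0, -0.0, 0.0]
contact_force: [-0.3, -1.5, 8.9]
opening: 0.273
finger_force: 36.0
```

drive_tool(moves=[[[0, 0, 0], [0.0004, 0, 0.0004], 0.02], [[0, 0, 0], [0, 0, 0], 0.02]])

```text
time: 7.58
eef_pos: [0.5222, 0.0427, 0.1737]
tcp_rot: [0.0, 1.0, -0.001, 0.0]
contact_force: [-1.4, -0.6, 8.1]
opening: 0.275
finger_force: 36.0
```

drive_tool(moves=[[[0, 0, 0], [0.0005, 0, 0.0005], 0.02], [[0, 0, 0], [0, 0, 0], 0.02]])

```text
time: 7.82
eef_pos: [0.5217, 0.0427, 0.1732]
tcp_rot: [0.0, 1.0, -0.0, 0.0]
contact_force: [-1.4, -1.1, 7.9]
opening: 0.272
finger_force: 36.1
```

drive_tool(moves=[[[0, 0, 0], [0.0005, 0, 0.0005], 0.02], [[0, 0, 0], [0, 0, 0], 0.02]])

```text
time: 8.07
eef_pos: [0.5212, 0.0427, 0.1727]
tcp_rot: [0.0, 1.0, -0.0, 0.0]
contact_force: [-1.0, -1.2, 7.5]
opening: 0.275
finger_force: 36.1
```

drive_tool(moves=[[[0, 0, 0], [0.0005, 0, 0.0006], 0.02], [[0, 0, 0], [0, 0, 0], 0.02]])

```text
time: 8.32
eef_pos: [0.5207, 0.0427, 0.1721]
tcp_rot: [0.0, 1.0, -0.001, 0.0]
contact_force: [-2.3, -1.4, 8.1]
opening: 0.274
finger_force: 36.2
```

drive_tool(moves=[[[0, 0, 0], [0.0005, 0, 0.0006], 0.02], [[0, 0, 0], [0, 0, 0], 0.02]])

```text
time: 8.57
eef_pos: [0.5202, 0.0427, 0.1716]
tcp_rot: [0.0, 1.0, -0.0, 0.0]
contact_force: [-1.4, -1.1, 8.3]
opening: 0.276
finger_force: 36.3
```

Run:
```python
from h import *
shot("scene","s5.png",(275,160,335,205),13);s=ctrl.get_state();print(s["eef_pos"],s["contact_force"],s["time"])
```

```text
[0.52022236 0.04271136 0.17157045] [-0.55064872 -1.08566313  7.08482701] 8.625
```

View pics/s5.png

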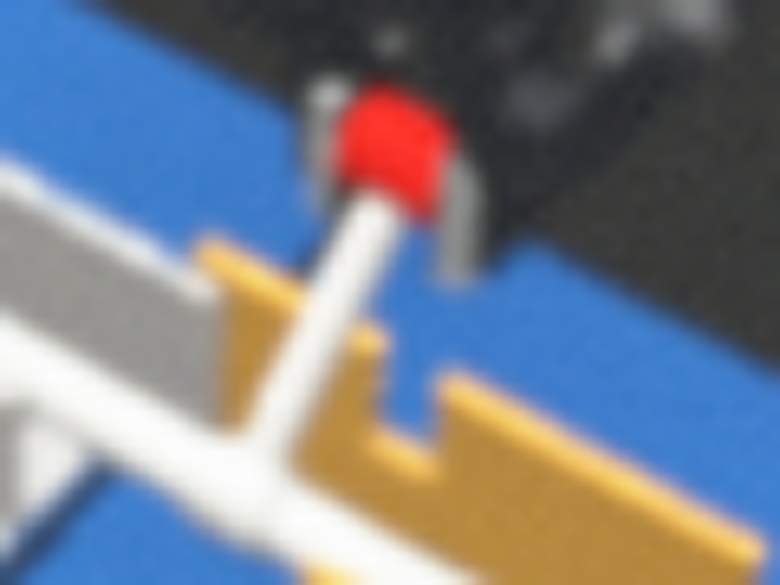

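The stem crosses the brass rail's top at about (330,310), just short of the notch (385–440, 340–460). The grip's centre is at about (398,152). I'll compute the handle angle and the notch position from these.

Run:
```python
from h import *
c=ctrl.read_camera("scene");P=lambda u,v:((u+.5)/13-.5+275,(v+.5)/13-.5+160)
o,d=ray(c,*P(398,152))
for y in(.0407,.0427,.0447):
    g=o+d*(y-o[1])/d[1];print(y,g,"ang",np.arctan2(.575-g[0],g[2]-.124),"r",np.hypot(.575-g[0],g[2]-.124))
o2,d2=ray(c,*P(265,480)); s=o2+d2*(.124-o2[2])/d2[2];print("stem root",s)
for p in((385,335),(440,380)): print("notch edge world",atz(c,*P(*p),.148))
# where does the axis-to-edge direction appear: stem vs notch corner with world pt predictions
A=lambda b,th,r:[.575-r*np.sin(th),-.0318+b,.124+r*np.cos(th)]
for b,th in((.0745,.7),(.0745,.77),(.0745,.84),(.0745,.9)): print(th,(proj(c,[A(b,th,.075),A(b,th,0)])-[275,160])*13)
```

```text
0.0407 [0.52338268 0.0407     0.17870445] ang 0.756370570627458 r 0.07521253318105656
0.0427 [0.52653828 0.0427     0.18267896] ang 0.6903228137994765 r 0.07610360126460596
0.0447 [0.52969389 0.0447     0.18665346] ang 0.6260762798394626 r 0.0773181748014969
stem root [0.57035823 0.04342907 0.124     ]
notch edge world [0.54181503 0.05186625 0.148     ]
notch edge world [0.54506792 0.06749331 0.148     ]
0.7 [[391.31198482 150.97506631]
 [242.62315893 486.46684021]]
0.77 [[401.7836942  151.6146252 ]
 [242.62315893 486.46684021]]
0.84 [[411.38900997 153.90239204]
 [242.62315893 486.46684021]]
0.9 [[418.90350182 157.15223061]
 [242.62315893 486.46684021]]
```

drive_tool(moves=[[[0, 0, 0], [0.0005, 0, 0.0006], 0.02], [[0, 0, 0], [0, 0, 0], 0.02]])

```text
time: 8.93
eef_pos: [0.5199, 0.0427, 0.1712]
tcp_rot: [0.0, 1.0, -0.0, 0.001]
contact_force: [-1.9, -0.0, 8.2]
opening: 0.276
finger_force: 36.5
```

drive_tool(moves=[[[0, 0, 0], [0.0005, 0, 0.0006], 0.02], [[0, 0, 0], [0, 0, 0], 0.02]])

```text
time: 9.18
eef_pos: [0.5196, 0.0427, 0.1709]
tcp_rot: [0.0, 1.0, -0.0, 0.001]
contact_force: [-1.6, -1.2, 8.0]
opening: 0.272
finger_force: 36.6
```

The arm now lags the commanded steps a little, so it has probably touched. I'll slide along lightly.

drive_tool(moves=[[[0, 0, 0], [0, 0.002, 0], 0.02], [[0, 0, 0], [0, 0.002, 0], 0.02], [[0, 0, 0], [0, 0, 0], 0.02]])

```text
time: 9.55
eef_pos: [0.5196, 0.0461, 0.1708]
tcp_rot: [0.0, 1.0, -0.001, 0.001]
contact_force: [-0.8, -3.6, 9.2]
opening: 0.278
finger_force: 36.6
```

drive_tool(moves=[[[0, 0, 0], [0, 0.002, 0], 0.02], [[0, 0, 0], [0, 0.002, 0], 0.02], [[0, 0, 0], [0, 0, 0], 0.02]])

```text
time: 9.93
eef_pos: [0.5196, 0.05, 0.1708]
tcp_rot: [0.0, 1.0, -0.001, 0.001]
contact_force: [-1.3, -3.2, 8.7]
opening: 0.277
finger_force: 36.6
```

drive_tool(moves=[[[0, 0, 0], [0, 0.002, 0], 0.02], [[0, 0, 0], [0, 0.002, 0], 0.02], [[0, 0, 0], [0, 0, 0], 0.02]])

```text
time: 10.3
eef_pos: [0.5193, 0.0541, 0.1704]
tcp_rot: [0.0, 1.0, -0.001, 0.0]
contact_force: [-0.7, -3.8, 7.9]
opening: 0.276
finger_force: 36.5
```

drive_tool(moves=[[[0, 0, 0], [0.0003, 0.0015, 0.0003], 0.02], [[0, 0, 0], [0, 0.0015, 0], 0.02], [[0, 0, 0], [0, 0, 0], 0.02]])

```text
time: 10.68
eef_pos: [0.519, 0.0571, 0.17]
tcp_rot: [0.0, 1.0, -0.001, 0.0]
contact_force: [-1.8, -3.2, 8.2]
opening: 0.273
finger_force: 36.5
```

The lag went away near y = 0.052–0.054, where the stem's centre passes the notch's near edge. That fits a notch middle at y ≈ 0.0597. I'll move to the middle and turn down gently.

drive_tool(moves=[[[0, 0, 0], [0, 0.0015, 0], 0.02], [[0, 0, 0], [0, 0.001, 0], 0.02], [[0, 0, 0], [0, 0, 0], 0.02]])

```text
time: 11.05
eef_pos: [0.519, 0.0595, 0.17]
tcp_rot: [0.0, 1.0, -0.001, 0.0]
contact_force: [-0.6, -3.7, 8.0]
opening: 0.273
finger_force: 36.5
```

drive_tool(moves=[[[0, 0, 0], [0.0005, 0, 0.0006], 0.02], [[0, 0, 0], [0.0005, 0, 0.0006], 0.02], [[0, 0, 0], [0, 0, 0], 0.02]])

```text
time: 11.42
eef_pos: [0.5178, 0.0596, 0.1686]
tcp_rot: [0.0, 1.0, -0.001, 0.0]
contact_force: [-2.0, -4.5, 7.3]
opening: 0.274
finger_force: 36.7
```

Full steps with no lag, so it sinks freely. I'll carry on down the arc.

drive_tool(moves=[[[0, 0, 0], [0.001, 0, 0.0013], 0.02], [[0, 0, 0], [0.001, 0, 0.0013], 0.02], [[0, 0, 0], [0, 0, 0], 0.02]])

```text
time: 11.8
eef_pos: [0.5156, 0.0596, 0.1657]
tcp_rot: [0.0, 1.0, -0.001, -0.0]
contact_force: [-1.3, -2.9, 6.9]
opening: 0.277
finger_force: 37.0
```

drive_tool(moves=[[[0, 0, 0], [0.0015, 0, 0.0015], 0.02], [[0, 0, 0], [0.0014, 0, 0.0015], 0.02], [[0, 0, 0], [0, 0, 0], 0.02]])

```text
time: 12.18
eef_pos: [0.5132, 0.0597, 0.1625]
tcp_rot: [0.0, 1.0, -0.001, 0.001]
contact_force: [0.4, -3.8, 4.8]
opening: 0.281
finger_force: 37.0
```

drive_tool(moves=[[[0, 0, 0], [0.002, 0, 0.003], 0.02], [[0, 0, 0], [0.002, 0, 0.003], 0.02], [[0, 0, 0], [0.0017, 0, 0.0033], 0.02], [[0, 0, 0], [0, 0, 0], 0.02]])

```text
time: 12.68
eef_pos: [0.5072, 0.0601, 0.1524]
tcp_rot: [0.0, 1.0, -0.001, -0.0]
contact_force: [1.6, -4.0, 2.9]
opening: 0.273
finger_force: 37.8
```

drive_tool(moves=[[[0, 0, 0], [0.0015, 0, 0.0035], 0.02], [[0, 0, 0], [0.0013, 0, 0.0035], 0.02], [[0, 0, 0], [0.001, 0, 0.0035], 0.02], [[0, 0, 0], [0, 0, 0], 0.02]])

```text
time: 13.18
eef_pos: [0.503, 0.0605, 0.1416]
tcp_rot: [0.0, 1.0, -0.0, -0.001]
contact_force: [-0.1, -4.6, 3.7]
opening: 0.276
finger_force: 39.0
```

drive_tool(moves=[[[0, 0, 0], [0.0007, 0, 0.0035], 0.02], [[0, 0, 0], [0.0006, 0, 0.0035], 0.02], [[0, 0, 0], [0.0004, 0, 0.003], 0.02], [[0, 0, 0], [0, 0, 0], 0.02]])

```text
time: 13.68
eef_pos: [0.5008, 0.0608, 0.1313]
tcp_rot: [0.0, 1.0, -0.0, -0.002]
contact_force: [-2.4, -3.7, 3.8]
opening: 0.273
finger_force: 40.4
```

drive_tool(moves=[[[0, 0, 0], [0.0002, 0, 0.002], 0.02], [[0, 0, 0], [0.0001, 0, 0.002], 0.02], [[0, 0, 0], [0, 0, 0], 0.02]])

```text
time: 14.05
eef_pos: [0.5004, 0.0609, 0.1274]
tcp_rot: [0.0, 1.0, 0.0, -0.002]
contact_force: [-3.1, -4.7, 5.2]
opening: 0.272
finger_force: 41.1
```

drive_tool(moves=[[[0, 0, 0], [0, 0, 0.001], 0.02], [[0, 0, 0], [0, 0, 0.001], 0.02], [[0, 0, 0], [0, 0, 0], 0.02]])

```text
time: 14.42
eef_pos: [0.5003, 0.0609, 0.1255]
tcp_rot: [0.0, 1.0, 0.0, -0.002]
contact_force: [-4.2, -2.7, 4.7]
opening: 0.272
finger_force: 41.4
```

drive_tool(moves=[[[0, 0, 0], [0, 0, 0.0008], 0.02], [[0, 0, 0], [0, 0, 0.0008], 0.02], [[0, 0, 0], [0, 0, 0], 0.02]])

```text
time: 14.8
eef_pos: [0.5002, 0.0609, 0.1238]
tcp_rot: [0.0, 1.0, 0.0, -0.002]
contact_force: [-4.6, -3.2, 5.3]
opening: 0.275
finger_force: 41.6
```

drive_tool(moves=[[[0, 0, 0], [0, 0, 0.0007], 0.02], [[0, 0, 0], [0, 0, 0.0007], 0.02], [[0, 0, 0], [0, 0, 0], 0.02]])

```text
time: 15.18
eef_pos: [0.5002, 0.0609, 0.1224]
tcp_rot: [0.0, 1.0, 0.0, -0.002]
contact_force: [-4.7, -3.9, 5.0]
opening: 0.274
finger_force: 41.8
```

drive_tool(moves=[[[0, 0, 0], [0, 0, 0.0006], 0.02], [[0, 0, 0], [0, 0, 0], 0.02]])

```text
time: 15.42
eef_pos: [0.5002, 0.0609, 0.1218]
tcp_rot: [0.0, 1.0, 0.0, -0.002]
contact_force: [-4.7, -3.7, 5.7]
opening: 0.278
finger_force: 41.9
```

drive_tool(moves=[[[0, 0, 0], [0, 0, 0.0006], 0.02], [[0, 0, 0], [0, 0, 0], 0.02]])

```text
time: 15.68
eef_pos: [0.5002, 0.0609, 0.1212]
tcp_rot: [0.0, 1.0, 0.0, -0.002]
contact_force: [-3.9, -3.1, 5.3]
opening: 0.277
finger_force: 42.0
```

drive_tool(moves=[[[0, 0, 0], [0, 0, 0.0006], 0.02], [[0, 0, 0], [0, 0, 0], 0.02]])

```text
time: 15.92
eef_pos: [0.5002, 0.0609, 0.1206]
tcp_rot: [0.0, 1.0, 0.0, -0.002]
contact_force: [-4.4, -3.8, 5.8]
opening: 0.275
finger_force: 42.0
```

drive_tool(moves=[[[0, 0, 0], [0, 0, 0.0005], 0.02], [[0, 0, 0], [0, 0, 0], 0.02]])

```text
time: 16.18
eef_pos: [0.5002, 0.0609, 0.1201]
tcp_rot: [0.0, 1.0, 0.0, -0.002]
contact_force: [-4.3, -2.9, 5.5]
opening: 0.275
finger_force: 42.1
```

Run:
```python
from h import *
shot("scene","s6.png",(265,155,345,215),9.5);s=ctrl.get_state();print(s["eef_pos"],s["contact_force"],s["time"])
```

```text
[0.50020463 0.06093656 0.12008706] [-3.73707718 -3.58454945  5.48872749] 16.225
```

View pics/s6.png

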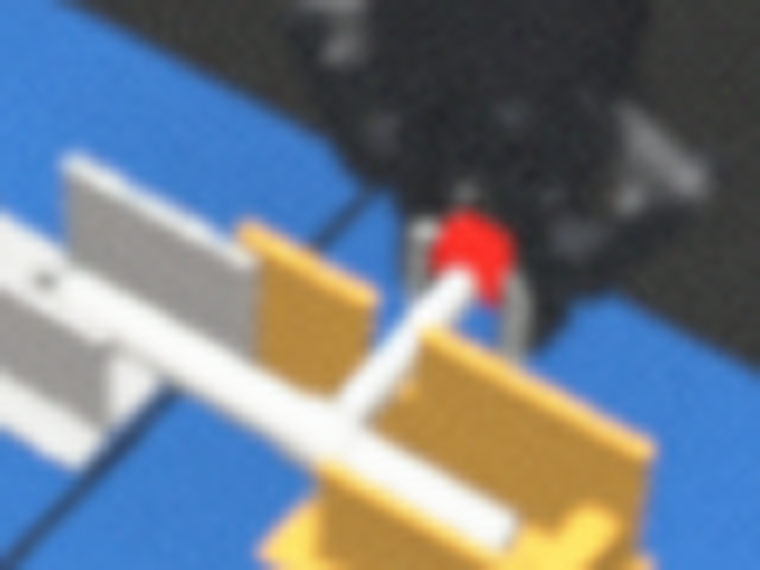

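The stem lies in the notch at about (400,360), with the grip at (475,255) nearly level. I'll continue until the floor resists.

drive_tool(moves=[[[0, 0, 0], [0, 0, 0.0006], 0.02], [[0, 0, 0], [0, 0, 0], 0.02]])

```text
time: 16.48
eef_pos: [0.5002, 0.0609, 0.1195]
tcp_rot: [0.0, 1.0, 0.0, -0.002]
contact_force: [-4.9, -3.6, 5.9]
opening: 0.275
finger_force: 42.2
```

drive_tool(moves=[[[0, 0, 0], [0, 0, 0.0006], 0.02], [[0, 0, 0], [0, 0, 0], 0.02]])

```text
time: 16.73
eef_pos: [0.5002, 0.0609, 0.1189]
tcp_rot: [0.0, 1.0, 0.0, -0.002]
contact_force: [-4.5, -3.4, 5.0]
opening: 0.272
finger_force: 42.3
```

drive_tool(moves=[[[0, 0, 0], [0, 0, 0.0006], 0.02], [[0, 0, 0], [0, 0, 0], 0.02]])

```text
time: 16.98
eef_pos: [0.5002, 0.0609, 0.1183]
tcp_rot: [0.0, 1.0, 0.0, -0.002]
contact_force: [-3.9, -3.7, 5.4]
opening: 0.272
finger_force: 42.3
```

Run:
```python
from h import *
c=ctrl.read_camera("scene")
A=lambda b,th,r:[.575-r*np.sin(th),-.0318+b,.124+r*np.cos(th)]
for th in(1.3,1.4,1.5,1.57): print(th,(proj(c,[A(.0927,th,.075),A(.0927,th,0)])-[265,155])*9.5)
s=ctrl.get_state();print(s["joint_efforts"])
```

```text
1.3 [[478.29045174 227.61423313]
 [326.24453184 433.4741997 ]]
1.4 [[480.08683509 241.68514229]
 [326.24453184 433.4741997 ]]
1.5 [[480.36979704 257.48013389]
 [326.24453184 433.4741997 ]]
1.57 [[479.6772596  269.47170989]
 [326.24453184 433.4741997 ]]
[  1.52305607 -25.10108471 -24.44990695   0.63195974  -0.44774135
  -0.09636966]
```

drive_tool(moves=[[[0, 0, 0], [0, 0, 0.0005], 0.02], [[0, 0, 0], [0, 0, 0], 0.02]])

```text
time: 17.27
eef_pos: [0.5003, 0.0609, 0.1178]
tcp_rot: [0.0, 1.0, 0.0, -0.002]
contact_force: [-4.0, -3.8, 5.8]
opening: 0.276
finger_force: 42.3
```

drive_tool(moves=[[[0, 0, 0], [0, 0, 0.0005], 0.02], [[0, 0, 0], [0, 0, 0], 0.02]])

```text
time: 17.52
eef_pos: [0.5003, 0.0609, 0.1173]
tcp_rot: [0.0, 1.0, 0.0, -0.002]
contact_force: [-4.1, -3.5, 4.8]
opening: 0.277
finger_force: 42.4
```

drive_tool(moves=[[[0, 0, 0], [0, 0, 0.0005], 0.02], [[0, 0, 0], [0, 0, 0], 0.02]])

```text
time: 17.77
eef_pos: [0.5003, 0.0609, 0.1169]
tcp_rot: [0.0, 1.0, 0.0, -0.002]
contact_force: [-3.4, -3.4, 4.8]
opening: 0.276
finger_force: 42.4
```

drive_tool(moves=[[[0, 0, 0], [0, 0, 0.0005], 0.02], [[0, 0, 0], [0, 0, 0], 0.02]])

```text
time: 18.02
eef_pos: [0.5003, 0.0609, 0.1163]
tcp_rot: [0.0, 1.0, 0.0, -0.002]
contact_force: [-3.9, -3.0, 4.5]
opening: 0.271
finger_force: 42.5
```

drive_tool(moves=[[[0, 0, 0], [0, 0, 0.0005], 0.02], [[0, 0, 0], [0, 0, 0], 0.02]])

```text
time: 18.27
eef_pos: [0.5004, 0.0609, 0.1158]
tcp_rot: [0.0, 1.0, 0.0, -0.002]
contact_force: [-3.2, -3.4, 5.6]
opening: 0.278
finger_force: 42.6
```

```bash
cat > red.py <<'E'
from h import *
c=ctrl.read_camera("scene");im=c["image"].astype(int)[160:200,290:335]
m=(im[...,0]-np.maximum(im[...,1],im[...,2])).clip(60)-60
v,u=np.mgrid[160:200,290:335];print("red",(u*m).sum()/m.sum(),(v*m).sum()/m.sum(),(m>30).sum())
A=lambda b,th,r:[.575-r*np.sin(th),-.0318+b,.124+r*np.cos(th)]
for th in(1.4,1.5,1.57): print(th,proj(c,A(.0927,th,.075)))
s6=cv2.imread("pics/s6.png").astype(int);m=(s6[...,2]-s6[...,:2].max(2)).clip(60)-60
v,u=np.mgrid[0:s6.shape[0],0:s6.shape[1]];print("s6",((u*m).sum()/m.sum()+.5)/9.5-.5+265,((v*m).sum()/m.sum()+.5)/9.5-.5+155)
E
python3 red.py
```

```text
red 314.419427402863 181.89345603271983 47
1.4 [[315.53545633 180.44054129]]
1.5 [[315.56524179 182.10317199]]
1.57 [[315.49234312 183.36544315]]
s6 314.5425628887286 180.88134540239145
```

drive_tool(moves=[[[0, 0, 0], [0, 0, 0.0006], 0.02], [[0, 0, 0], [0, 0, 0], 0.02]])

```text
time: 18.58
eef_pos: [0.5004, 0.0609, 0.1153]
tcp_rot: [0.0, 1.0, 0.0, -0.002]
contact_force: [-3.8, -3.6, 5.3]
opening: 0.273
finger_force: 42.6
```

drive_tool(moves=[[[0, 0, 0], [0, 0, 0.0006], 0.02], [[0, 0, 0], [0, 0, 0], 0.02]])

```text
time: 18.82
eef_pos: [0.5004, 0.061, 0.1147]
tcp_rot: [0.0, 1.0, 0.0, -0.002]
contact_force: [-3.4, -3.3, 5.4]
opening: 0.276
finger_force: 42.7
```

drive_tool(moves=[[[0, 0, 0], [0, 0, 0.0006], 0.02], [[0, 0, 0], [0, 0, 0], 0.02]])

```text
time: 19.08
eef_pos: [0.5005, 0.061, 0.1141]
tcp_rot: [0.0, 1.0, 0.0, -0.002]
contact_force: [-4.5, -3.5, 5.0]
opening: 0.274
finger_force: 42.7
```

```bash
python3 red.py | head -1
```

```text
red 314.40676584471163 182.25494191970654 46
```

drive_tool(moves=[[[0, 0, 0], [0, 0, 0.0007], 0.02], [[0, 0, 0], [0, 0, 0], 0.02]])

```text
time: 19.38
eef_pos: [0.5005, 0.0609, 0.1135]
tcp_rot: [0.0, 1.0, 0.0, -0.002]
contact_force: [-3.1, -2.4, 5.0]
opening: 0.271
finger_force: 42.8
```

drive_tool(moves=[[[0, 0, 0], [0, 0, 0.0007], 0.02], [[0, 0, 0], [0, 0, 0], 0.02]])

```text
time: 19.62
eef_pos: [0.5006, 0.061, 0.1132]
tcp_rot: [0.0, 1.0, 0.0, -0.002]
contact_force: [-5.2, -3.7, 6.6]
opening: 0.274
finger_force: 43.1
```

```bash
python3 red.py | head -1
```

```text
red 314.31786246540344 182.60017032148178 46
```

drive_tool(moves=[[[0, 0, 0], [0, 0, 0.0005], 0.02], [[0, 0, 0], [0, 0, 0], 0.02]])

```text
time: 19.92
eef_pos: [0.5006, 0.0609, 0.1129]
tcp_rot: [0.0, 1.0, 0.0, -0.002]
contact_force: [-5.5, -3.7, 9.2]
opening: 0.276
finger_force: 43.3
```

drive_tool(moves=[[[0, 0, 0], [0, 0, 0.0004], 0.02], [[0, 0, 0], [0, 0, 0], 0.02]])

```text
time: 20.18
eef_pos: [0.5007, 0.0609, 0.1128]
tcp_rot: [0.0, 1.0, 0.0, -0.002]
contact_force: [-5.9, -3.6, 10.7]
opening: 0.273
finger_force: 43.5
```

```bash
python3 red.py | head -1
```

```text
red 314.3404842820731 182.61894647408667 46
```

The floor resists: Fz is rising and the red grip has stopped moving. I'll relieve the pressure slightly, open and retreat.

drive_tool(moves=[[[0, 0, 0], [0, 0, -0.0007], 0.02], [[0, 0, 0], [0, 0, 0], 0.045], [[0, 0, 0], [0, 0, 0], 0.045], [[0, 0, 0], [0, 0, 0], 0.045], [[0, 0, 0], [0, 0, 0], 0.045]])

```text
time: 20.85
eef_pos: [0.5014, 0.0609, 0.1126]
tcp_rot: [0.0, 1.0, 0.0, -0.0]
contact_force: [-0.9, 0.1, 0.4]
opening: 0.528
finger_force: 0.0
```

```bash
python3 red.py | head -1
```

```text
red 315.24866119243126 183.0719385933595 51
```

drive_tool(moves=[[[0, 0, 0], [0, 0, -0.01], 0.045], [[0, 0, 0], [0, 0, -0.02], 0.045], [[0, 0, 0], [0, 0, -0.04], 0.045], [[0, 0, 0], [0, 0, -0.05], 0.045], [[0, 0, 0], [0, 0, -0.03], 0.045]])

```text
time: 21.52
eef_pos: [0.5026, 0.0607, 0.2669]
tcp_rot: [0.0, 1.0, -0.0, 0.002]
contact_force: [0.8, 0.4, 0.2]
opening: 0.527
finger_force: 0.0
```

drive_tool(moves=[[[0, 0, 0], [0.02, 0, 0], 0.045], [[0, 0, 0], [0, 0, 0], 0.045], [[0, 0, 0], [0, 0, 0], 0.045]])

```text
time: 21.9
eef_pos: [0.4818, 0.0607, 0.2628]
tcp_rot: [0.0, 1.0, 0.0, 0.0]
contact_force: [-0.1, 0.1, -0.6]
opening: 0.524
finger_force: 0.0
```

```bash
python3 red.py | head -4
python3 - <<'E'
from h import *
shot("scene","s7.png",(250,145,350,220),7.5)
print(ctrl.get_state()["contact_force"])
E
```

```text
red 315.3105059947165 183.1434667750457 46
1.4 [[315.53545633 180.44054129]]
1.5 [[315.56524179 182.10317199]]
1.57 [[315.49234312 183.36544315]]
[-0.22166454  0.51557916  0.33280547]
```

View pics/s7.png

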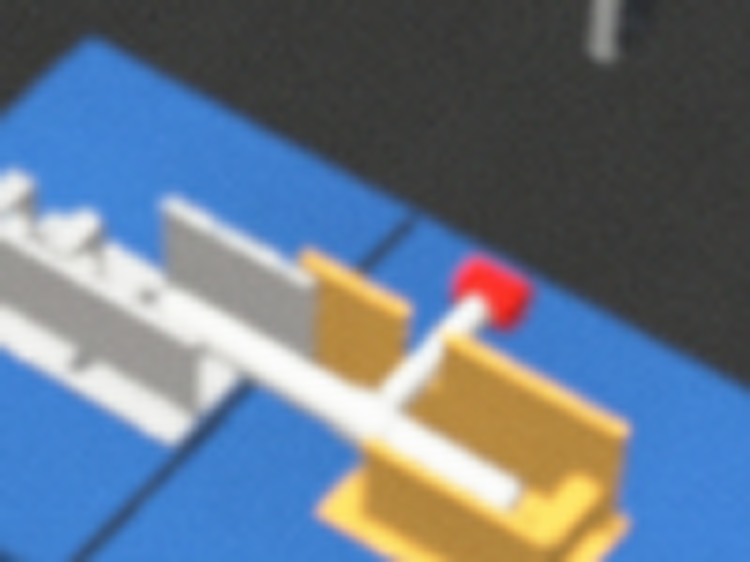

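The handle lies level in the notch: the grip is at (492,292), the stem at (430,355), and the measured angle is about 1.56 rad. The gripper is clear, so I'm handing in.

```bash
python3 -c "
from plant import ctrl
print(ctrl.sign_off())"
```

```text
the job is handed in; nothing more can be done
None
```

I slid the bolt across to about 0.093 m and turned the handle down to about 1.56 rad in the keeper's notch by camera; it is let go, the gripper is clear, and I handed the job in after about 22 s, but the hand-in returned no verdict.

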